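# Check the jar caps and shelve the tray

## Robot

A 7-joint arm with a two-finger parallel gripper is mounted at the origin on the work surface. World frame = base frame: x ahead of the robot, y to its left, z up, the work surface at z = 0. Lengths are in m, angles in rad, forces in N, time in s.
With the tool pointing down it reaches from about 0.4 to 0.85 m from the base axis. Payload 6.9 kg.
Tool frame: the origin (TCP) lies at the centre of the arm's flange, where the gripper is bolted on; the fingertips stand 173 mm ahead of it and the grasp point (between the pads) lies 155 mm ahead of it (arm.tcp_to_tips is the distance from the TCP to the fingertips, in m); z points along the fingers, x is the direction in which the jaws open and shut, and the axes are right-handed (so a half turn about z gives the same grasp; the last joint's range is limited). The gripper opens to 85 mm and grips with 20 to 120 N. Pads are 22 mm wide; open, the fingers measure 114 mm over their backs; the gripper's body (76 mm by 85 mm) begins 54 mm behind the grasp point. The pads swing forward as they close: fully open they stand 13 mm farther back than shut.
Start: joints at [1.28, 0.507, -0.238, 1.5, 0.126, 1.149, -0.155], TCP at [0.241, -0.577, 0.405] pointing down, gripper open.
Joint ranges: [-3.08, 3.08], [-0.24, 2.05], [-1.43, 1.35], [0, 2.5], [-1.52, 4.66], [0.17, 1.96], [-2.89, 2.89]. Speed limits (rad/s): [2.39, 2.39, 3.14, 3.14, 3.14, 3.14, 3.14].

## Interface

Orientations are given as a unit quaternion [x, y, z, w].
In Python, from plant import arm gives the robot as it stands. The module is installed in compiled form; this text tells all that it offers.
- The arm moves only by the tool apply_moves, never from a script. Its argument "series" is a list of rows, each an object with "offset": the shift along the tool's x, y, z in mm, a list of three; "roll": the turn about the tool's z in degrees; "claw": the opening, from 0 (shut) to 1 (fully open). In form: [{"offset": [x, y, z], "roll": roll, "claw": claw}, ...]. A call has exactly 10 rows; each row shifts and turns the commanded pose from where the row before left it, along the tool's axes as they then stand; what a row does not reach is not made up. A row lasts 1/8 s, in which the tool goes at most 62.5 mm and 10.7 degrees, less where a joint would pass 70% of its speed; a pose out of reach is approached as far as the arm can. A call with a gripper value outside its range is refused whole. The fingers move at their own pace and stop on an object; "grip_force" is the grip in N (left out, the last holds). Time passes only in rows, so rows that do not move let the fingers close, or fill a call up. It gives the time, the measured TCP pose, the force and the opening at its end, in the units of the state.
- arm.get_obs(): the state, without advancing time (a new reading comes with each control period).
- arm.get_image(name): name is "side" or "top"; returns a dict with "pixels" (480x640x3 uint8, red, green, blue), "mtx" (3x3 intrinsics, pixels), "rvec" (rotation vector, rad) and "tvec" (3), from world to camera coordinates, as OpenCV has them. Camera axes: x right, y down, z forward; pixel columns grow to the right and rows downward; lengths in m; the calibration is good to about 2 mm. A picture is of the moment at which its call begins. There is no depth.
- arm.job_done(): hands the job in, once; it reports no verdict.
The state is a dict: "clock": time; "joint_positions": joint angles; "qd": joint speeds; "joint_torque": joint torques, N m; "position": TCP position; "eef_rot": TCP orientation; "wrist_force": force on the tool from outside, world axes, zero at the start; "ft_torque": the same for the moment, N m; "grip_width": finger opening in m.
Only numpy, scipy, OpenCV 4.12 (cv2) and the standard library are available. Lean on these libraries where they do the work, as an engineer would, in place of code of your own. Each camera call takes 0.05 s, during which the arm holds its last target. There are 200 camera calls.

## Task

Try the screw caps of the three jars on the pull-out tray one after the other, from the robot's left to its right, turning each clockwise by its bar until it comes up firm and the jar itself gives a little on its seat, so that any loose cap ends up tight. Then push the tray fully home under the wire shelf, with the caps still tight, and leave the other things on the table where they are.

Things in the scene. Friction and masses are not known exactly. Their poses are not given: they have to be found in the camera images.
- bar_a (a point): Centre of the raised grip bar (72 x 10 x 22 mm tall) on jar a's cap, on the cap's axis; the bar's top is 11 mm above this point, the round cap's flat top (72 mm wide) 11 mm below. x runs along the bar (ends alike), z up. Clockwise from above tightens; a loose cap is up to 1.05 rad short of tight, drags 0.06 N m and stays where left. Looks do not tell: each bar comes tight at its own angle.
- jar_a (a joint): Clockwise twist of jar a (white, 100 mm wide, 116 mm tall to the neck; it may stand in any of the three places) on its rubber seat, rad, 0 at rest. The seat is a spring, 4 N m per rad, limit 0.3 rad, and returns by itself. Turning a loose cap twists the jar about 0.015 rad; turning against a tight one makes it give: firm is over 0.06 rad (0.24 N m, 9 N at 27 mm from the axis).
- neck_a (a point): Point on the axis of jar a, at the height of bar_a; its axes are fixed to the jar's thread, z up. It moves with the jar.
- bar_b (a point): Centre of the raised grip bar (72 x 10 x 22 mm tall) on jar b's cap, on the cap's axis; the bar's top is 11 mm above this point, the round cap's flat top (72 mm wide) 11 mm below. x runs along the bar (ends alike), z up. Clockwise from above tightens; a loose cap is up to 1.05 rad short of tight, drags 0.06 N m and stays where left. Looks do not tell: each bar comes tight at its own angle.
- jar_b (a joint): Clockwise twist of jar b (white, 100 mm wide, 116 mm tall to the neck; it may stand in any of the three places) on its rubber seat, rad, 0 at rest. The seat is a spring, 4 N m per rad, limit 0.3 rad, and returns by itself. Turning a loose cap twists the jar about 0.015 rad; turning against a tight one makes it give: firm is over 0.06 rad (0.24 N m, 9 N at 27 mm from the axis).
- neck_b (a point): Point on the axis of jar b, at the height of bar_b; its axes are fixed to the jar's thread, z up. It moves with the jar.
- bar_c (a point): Centre of the raised grip bar (72 x 10 x 22 mm tall) on jar c's cap, on the cap's axis; the bar's top is 11 mm above this point, the round cap's flat top (72 mm wide) 11 mm below. x runs along the bar (ends alike), z up. Clockwise from above tightens; a loose cap is up to 1.05 rad short of tight, drags 0.06 N m and stays where left. Looks do not tell: each bar comes tight at its own angle.
- jar_c (a joint): Clockwise twist of jar c (white, 100 mm wide, 116 mm tall to the neck; it may stand in any of the three places) on its rubber seat, rad, 0 at rest. The seat is a spring, 4 N m per rad, limit 0.3 rad, and returns by itself. Turning a loose cap twists the jar about 0.015 rad; turning against a tight one makes it give: firm is over 0.06 rad (0.24 N m, 9 N at 27 mm from the axis).
- neck_c (a point): Point on the axis of jar c, at the height of bar_c; its axes are fixed to the jar's thread, z up. It moves with the jar.
- tray (a joint): How far the tray has been pushed in from fully out, m: 0.140 is fully home under the low wire shelf. The runners are stiff: it takes about 12 N, and the tray stays where it is left. The jars stand on it in a row along its y: left (+150 mm), middle (0), right (-150 mm).
- front (a point): Middle of the outer face of the tray's front panel (445 mm wide), 45 mm above the table, 29 mm below its top edge. x points along the runners, the way the tray goes in (away from the robot), y left, z up. The middle jar's axis is 117 mm beyond in x. The wire shelf is 205 to 217 mm above the table, its near edge 110 mm beyond the middle jar's axis with the tray fully out.
- spray: Bystander: clear bottle with a cap, 72 mm wide, 170 mm tall; origin at the centre of its underside.
- wipes: Bystander: canister, 72 mm wide, 140 mm tall; origin at the centre of its underside.
- paper_roll: Bystander: upright paper roll, 104 mm wide, 100 mm tall; origin at the centre of its underside.
- glove_box: Bystander: carton, 110 x 60 x 75 mm; origin at the centre of its underside.
- cup: Bystander: clear open cup, 66 mm wide, 70 mm tall; origin at the centre of its underside.
- sponge: Bystander: sponge, 100 x 65 x 30 mm; origin at the centre of its underside.

How it is judged:
By the outcome, as a careful person would: the job done as asked, in the order asked, and still so for the second after the job is handed in, with the robot touching nothing.
It also fails if it takes over 72 s, if anything falls off the work surface, if the arm or the gripper's body presses on something with over 40 N, if the wrist force passes 120 N, or if a joint passes its speed limit or range.

## Working session

There is one attempt and no reset: what is moved stays moved. The work goes in short steps, Python scripts to look and compute and a tool call to move; the robot and the scene stay as the last step left them, time stands still between calls to the robot, and variables do not carry over. Pictures are saved under pics/ and viewed, on a budget of 10 in all, crops included, one or two more only if the job needs it, and the job is handed in when it is done.

Besides the shell and the picture viewer there is one more tool, called as a command line: name --argument value ..., lists and objects as JSON in quotes. apply_moves: Moves the arm, as the interface text tells. Its arguments: {"type":"object","properties":{"series":{"type":"array"},"grip_force":{"type":"number"}},"required":["series"]}

```bash
mkdir -p pics; python3 - <<'E'
from plant import arm
import cv2
o=arm.get_obs()
for k in("clock","position","eef_rot","wrist_force","ft_torque","grip_width"):print(k,o[k])
for n in("top","side"):
    d=arm.get_image(n);cv2.imwrite(f"pics/{n}0.png",d["pixels"][:,:,::-1]);print(n,d["mtx"],d["rvec"],d["tvec"])
E
```

```text
clock 0.0
position [ 0.24080626 -0.5765273   0.40383998]
eef_rot [ 8.32334663e-01 -5.54272686e-01 -7.59481556e-04 -4.70709250e-04]
wrist_force [-0.54723238 -0.65413743 -0.76892835]
ft_torque [ 0.06726003  0.00855576 -0.03677379]
grip_width 0.08555366752677203
top [[537.51548405   0.         317.4083169 ]
 [  0.         537.51548405 240.03610824]
 [  0.           0.           1.        ]] [ 2.10830688 -2.11759096  0.18035194] [0.02609046 0.57106775 1.23432629]
side [[461.77956008   0.         321.4738961 ]
 [  0.         461.77956008 242.37149867]
 [  0.           0.           1.        ]] [ 0.36826365  2.63101537 -1.4390706 ] [0.51375921 0.03462833 1.10405832]
```

View pics/top0.png

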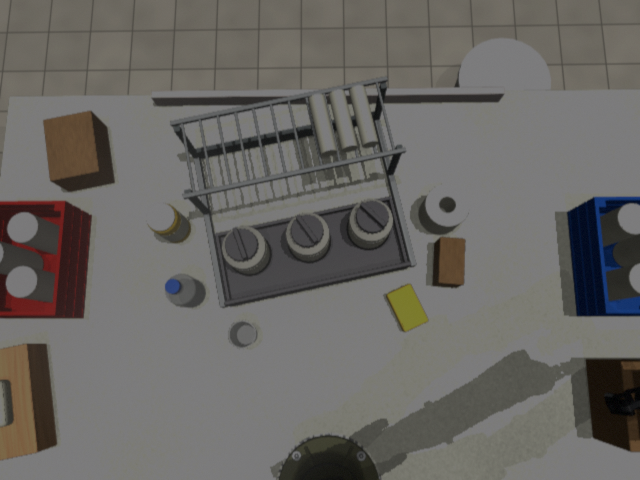

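View pics/side0.png

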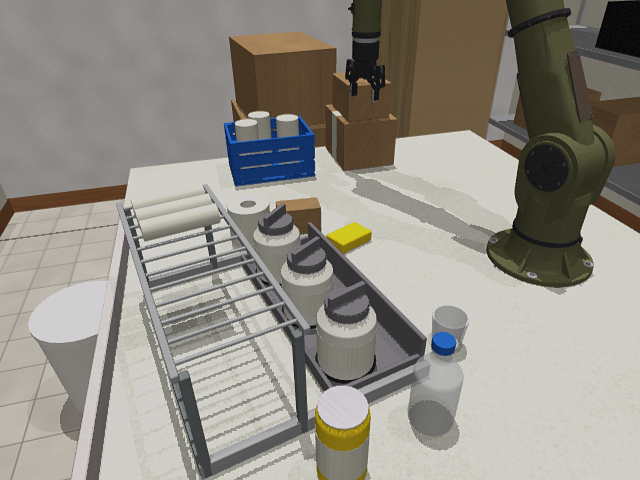

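Top view: the jars' caps are near (243,245), (307,233) and (371,219), left to right, with the tray rotated slightly. In the side view, the near jar is the left one. I'll enlarge both.

```bash
python3 - <<'E'
import cv2,numpy as np
t=cv2.imread("pics/top0.png")[190:310,205:415]; s=cv2.imread("pics/side0.png")[195:400,230:440]
cv2.imwrite("pics/c1.png",cv2.convertScaleAbs(cv2.resize(t,(798,456),interpolation=cv2.INTER_CUBIC),alpha=1.8))
cv2.imwrite("pics/c2.png",cv2.convertScaleAbs(cv2.resize(s,(588,574),interpolation=cv2.INTER_CUBIC),alpha=1.5))
E
```

```text
(no output)
```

View pics/c1.png

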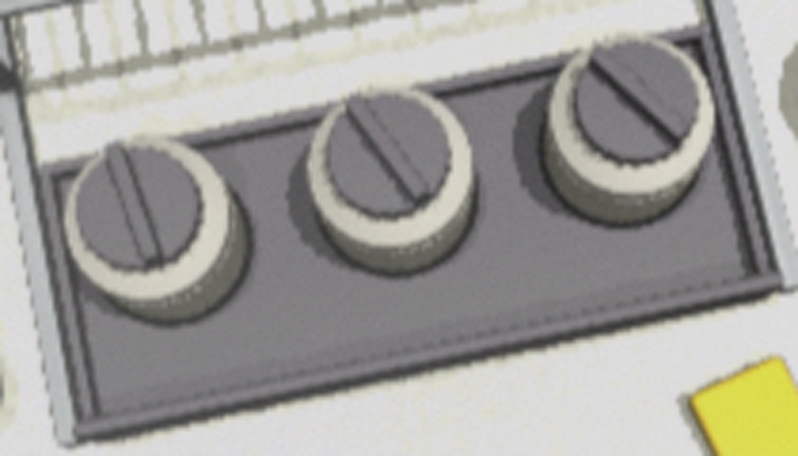

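View pics/c2.png

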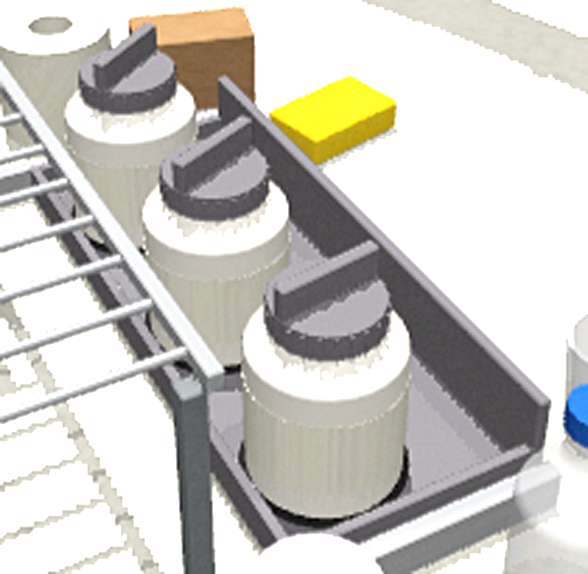

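The crops show the bar tops clearly. Bar centres are (132,206), (384,152) and (641,97) in the top crop, and (326,268), (213,143) and (126,50) in the side crop. Next I'll triangulate.

```bash
cat > h.py <<'E'
import numpy as np,cv2
C={"top":(np.array([[537.51548405,0,317.4083169],[0,537.51548405,240.03610824],[0,0,1]]),np.array([2.10830688,-2.11759096,0.18035194]),np.array([0.02609046,0.57106775,1.23432629])),
"side":(np.array([[461.77956008,0,321.4738961],[0,461.77956008,242.37149867],[0,0,1]]),np.array([0.36826365,2.63101537,-1.4390706]),np.array([0.51375921,0.03462833,1.10405832]))}
def P(n):
    K,r,t=C[n];return K@np.c_[cv2.Rodrigues(r)[0],t]
def ray(n,uv,z):
    K,r,t=C[n];R=cv2.Rodrigues(r)[0];c=-R.T@t;d=R.T@np.linalg.solve(K,[*uv,1]);return c+d*(z-c[2])/d[2]
def tri(a,b):
    X=cv2.triangulatePoints(P("top"),P("side"),np.array(a,float),np.array(b,float))[:,0];return X[:3]/X[3]
def proj(n,X): return cv2.projectPoints(np.array(X,float).reshape(-1,3),C[n][1],C[n][2],C[n][0],None)[0][:,0]
E
python3 - <<'E'
from h import *
T=lambda p:(205+(p[0]+.5)/3.8-.5,190+(p[1]+.5)/3.8-.5)
S=lambda p:(230+(p[0]+.5)/2.8-.5,195+(p[1]+.5)/2.8-.5)
print("camtop",ray("top",(0,0),0), -cv2.Rodrigues(C["top"][1])[0].T@C["top"][2])
for n,a,b in(("L",(132,206),(326,268)),("M",(384,152),(213,143)),("R",(641,97),(126,50))):
    X=tri(T(a),S(b));print(n,X,"err",proj("top",X)-T(a),proj("side",X)-S(b),ray("top",T(a),.175),ray("side",S(b),.175))
for n,e in(("L",((117,146),(148,262))),("M",((352,100),(416,201))),("R",((600,55),(684,140)))):
    p,q=[ray("top",T(x),.18) for x in e];d=q-p;print(n,p,q,np.hypot(*d[:2]),np.degrees(np.arctan2(d[1],d[0])))
# tray front top edge, z=.074
for z in(.045,.074):
    p,q=[ray("top",T(x),z) for x in((78,432),(772,285))];d=q-p;print(z,p,q,np.hypot(*d[:2]),np.degrees(np.arctan2(d[1],d[0])))
E
```

```text
camtop [1.26488907 0.90310873 0.        ] [ 3.27961550e-01 -1.00706066e-03  1.32015177e+00]
L [0.54286954 0.19182815 0.16754292] err [[ 0.15404767 -0.35800038]] [[0.71347079 0.11025727]] [0.5406898  0.19089667 0.175     ] [0.54690483 0.2000595  0.175     ]
M [0.57352691 0.04680757 0.16768921] err [[ 0.10617723 -0.30726809]] [[0.51582582 0.09624783]] [0.57128631 0.04673466 0.175     ] [0.57684959 0.05715569 0.175     ]
R [ 0.60502686 -0.10195813  0.16364062] err [[-0.03854234  0.13652049]] [[-0.19769767 -0.04244811]] [ 0.60261125 -0.10105738  0.175     ] [ 0.60776566 -0.08123001  0.175     ]
L [0.57476519 0.19954958 0.18      ] [0.50744843 0.18016344 0.18      ] 0.07005260909617617 -163.93445920551432
M [0.60084965 0.06495167 0.18      ] [0.54165019 0.02829014 0.18      ] 0.06963220263463599 -148.23055812608854
R [ 0.62638857 -0.07764238  0.18      ] [ 0.57606289 -0.1245199   0.18      ] 0.0687762762764134 -137.0316421903069
0.045 [0.42164132 0.24289674 0.045     ] [ 0.51187566 -0.19186636  0.045     ] 0.44402836818041347 -78.27482564182216
0.074 [0.41951082 0.23734978 0.074     ] [ 0.50769302 -0.18752577  0.074     ] 0.43393010143065575 -78.27482564182216
```

```bash
cat >> h.py <<'E'
from plant import arm
from scipy.spatial.transform import Rotation as Ro
def yaw(o): 
    x=Ro.from_quat(o["eef_rot"]).as_matrix()[:,0];return np.degrees(np.arctan2(x[1],x[0]))
def st():
    o=arm.get_obs();m=Ro.from_quat(o["eef_rot"]).as_matrix()
    print("t",round(o["clock"],2),"p",np.round(o["position"],4),"yaw",round(yaw(o),2),"zax",np.round(m[:,2],3),"q",np.round(o["joint_positions"],2),"F",np.round(o["wrist_force"],1),"T",np.round(o["ft_torque"],3),"w",round(o["grip_width"],4));return o
def plan(p,y,n):
    o=st();p0=o["position"];y0=yaw(o);r=-(y-y0)/n
    for i in range(n):
        a=np.radians(y0-r*i);d=(np.array(p)-p0)/n*1000
        print(i,np.round([d[0]*np.cos(a)+d[1]*np.sin(a),d[0]*np.sin(a)-d[1]*np.cos(a),-d[2]],1),round(r,2))
E
python3 -c "
from h import *
print(arm.tcp_to_tips);plan([.543,.192,.404],106,20)"
```

```text
0.1734
t 0.1 p [ 0.2408 -0.5766  0.4039] yaw -67.32 zax [-0.001  0.001 -1.   ] q [ 1.28  0.51 -0.24  1.5   0.13  1.15 -0.15] F [-0.7  0.1  0.2] T [-0.049  0.046  0.007] w 0.0857
0 [-29.6 -28.8  -0. ] -8.67
1 [-25.  -32.9  -0. ] -8.67
2 [-19.7 -36.3  -0. ] -8.67
3 [-14.  -38.8  -0. ] -8.67
4 [ -8.  -40.5  -0. ] -8.67
5 [ -1.8 -41.3  -0. ] -8.67
6 [  4.4 -41.1  -0. ] -8.67
7 [ 10.5 -39.9  -0. ] -8.67
8 [ 16.4 -37.9  -0. ] -8.67
9 [ 22. -35.  -0.] -8.67
10 [ 27.  -31.3  -0. ] -8.67
11 [ 31.4 -26.8  -0. ] -8.67
12 [ 35.1 -21.8  -0. ] -8.67
13 [ 38.  -16.3  -0. ] -8.67
14 [ 40.  -10.4  -0. ] -8.67
15 [41.1 -4.2 -0. ] -8.67
16 [41.2  2.  -0. ] -8.67
17 [40.5  8.2 -0. ] -8.67
18 [38.8 14.2 -0. ] -8.67
19 [36.2 19.9 -0. ] -8.67
```

apply_moves --series '[{"offset": [-30, -29, 0], "roll": -8.7, "claw": 1}, {"offset": [-25, -33, 0], "roll": -8.7, "claw": 1}, {"offset": [-20, -36, 0], "roll": -8.7, "claw": 1}, {"offset": [-14, -39, 0], "roll": -8.7, "claw": 1}, {"offset": [-8, -40, 0], "roll": -8.7, "claw": 1}, {"offset": [-2, -41, 0], "roll": -8.7, "claw": 1}, {"offset": [4, -41, 0], "roll": -8.7, "claw": 1}, {"offset": [10, -40, 0], "roll": -8.7, "claw": 1}, {"offset": [16, -38, 0], "roll": -8.7, "claw": 1}, {"offset": [22, -35, 0], "roll": -8.7, "claw": 1}]' --grip_force 70

```text
clock: 1.35
position: [0.3891, -0.1903, 0.4046]
eef_rot: [0.985, 0.173, -0.0, 0.0]
wrist_force: [0.2, -0.3, -0.7]
grip_width: 0.0853
```

apply_moves --series '[{"offset": [27, -31, 0], "roll": -8.7, "claw": 1}, {"offset": [31, -27, 0], "roll": -8.7, "claw": 1}, {"offset": [35, -22, 0], "roll": -8.7, "claw": 1}, {"offset": [38, -16, 0], "roll": -8.7, "claw": 1}, {"offset": [40, -10, 0], "roll": -8.7, "claw": 1}, {"offset": [41, -4, 0], "roll": -8.7, "claw": 1}, {"offset": [41, 2, 0], "roll": -8.7, "claw": 1}, {"offset": [40, 8, 0], "roll": -8.7, "claw": 1}, {"offset": [39, 14, 0], "roll": -8.7, "claw": 1}, {"offset": [36, 20, 0], "roll": -8.7, "claw": 1}]'

```text
clock: 2.6
position: [0.537, 0.1937, 0.4043]
eef_rot: [0.595, 0.804, -0.0, -0.0]
wrist_force: [0.3, -0.4, 0.9]
grip_width: 0.0855
```

```bash
python3 -c "
from h import *
plan([.543,.192,.360],106,5)"
```

```text
t 2.6 p [0.537  0.1937 0.4043] yaw 106.93 zax [-0.001 -0.    -1.   ] q [ 0.25  0.6  -1.09  1.64  0.55  1.25  0.92] F [ 0.3 -0.4  0.9] T [ 0.015  0.01  -0.027] w 0.0855
0 [-0.7  1.   8.9] 0.19
1 [-0.7  1.   8.9] 0.19
2 [-0.7  1.   8.9] 0.19
3 [-0.7  1.1  8.9] 0.19
4 [-0.7  1.1  8.9] 0.19
```

apply_moves --series '[{"offset": [-1, 1, 9], "roll": 0.2, "claw": 0.6}, {"offset": [-1, 1, 9], "roll": 0.2, "claw": 0.6}, {"offset": [-1, 1, 9], "roll": 0.2, "claw": 0.6}, {"offset": [0, 1, 9], "roll": 0.2, "claw": 0.6}, {"offset": [0, 1, 9], "roll": 0.2, "claw": 0.6}, {"offset": [0, 0, 7], "roll": 0, "claw": 0.6}, {"offset": [0, 0, 7], "roll": 0, "claw": 0.6}, {"offset": [0, 0, 6], "roll": 0, "claw": 0.6}, {"offset": [0, 0, 0], "roll": 0, "claw": 0.6}, {"offset": [0, 0, 0], "roll": 0, "claw": 0.6}]'

```text
clock: 3.85
position: [0.5422, 0.1914, 0.3399]
eef_rot: [0.604, 0.797, 0.0, 0.0]
wrist_force: [-0.1, -0.4, 0.0]
grip_width: 0.0512
```

```bash
python3 - <<'E'
from h import *
st()
s=arm.get_image("side")["pixels"][200:400,240:440,::-1];t=arm.get_image("top")["pixels"][180:300,190:310,::-1]
f=lambda a:cv2.convertScaleAbs(cv2.resize(a,(400,400),interpolation=cv2.INTER_CUBIC),alpha=1.6)
cv2.imwrite("pics/l1.png",np.hstack([f(s),f(t)]))
E
```

```text
t 3.85 p [0.5422 0.1914 0.3399] yaw 105.69 zax [ 0.  0. -1.] q [ 0.23  0.66 -1.03  1.72  0.62  1.12  0.85] F [-0.1 -0.4  0. ] T [-0.02  -0.018  0.02 ] w 0.0512
```

View pics/l1.png

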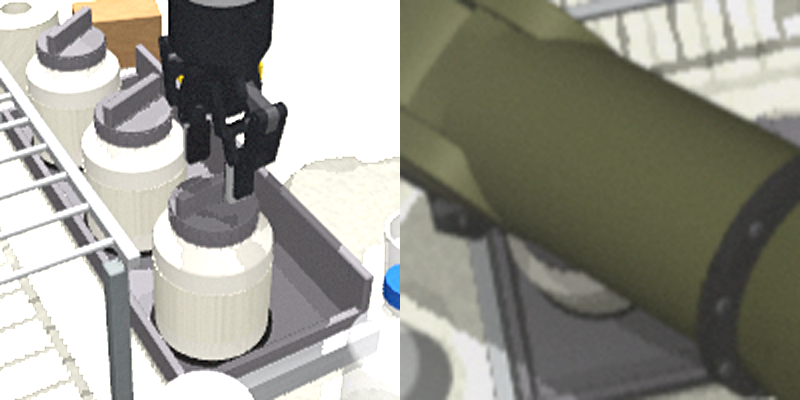

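```bash
python3 - <<'E'
from h import *
for s in(.0256,-.0256):
  for z in (.17,.175): 
    q=proj("side",[.5422+s*np.cos(np.radians(105.7)),.1914+s*np.sin(np.radians(105.7)),z])[0];print((q-[240,200])*2)
E
```

```text
[232.7249907  195.55617594]
[232.91574823 190.55120372]
[196.82982347 161.53490148]
[196.88237161 156.6534737 ]
```

The fingers straddle the bar and the tips project where I see them, near (238,200) and (195,162). I'll lower and close.

apply_moves --series '[{"offset": [0, 0, 8], "roll": 0, "claw": 0.6}, {"offset": [0, 0, 7], "roll": 0, "claw": 0.6}, {"offset": [0, 0, 0], "roll": 0, "claw": 0.4}, {"offset": [0, 0, 0], "roll": 0, "claw": 0.3}, {"offset": [0, 0, 0], "roll": 0, "claw": 0.2}, {"offset": [0, 0, 0], "roll": 0, "claw": 0}, {"offset": [0, 0, 0], "roll": 0, "claw": 0}, {"offset": [0, 0, 0], "roll": 0, "claw": 0}, {"offset": [0, 0, 0], "roll": 0, "claw": 0}, {"offset": [0, 0, 0], "roll": 0, "claw": 0}]'

```text
clock: 5.2
position: [0.5422, 0.1915, 0.325]
eef_rot: [0.604, 0.797, 0.0, 0.0]
wrist_force: [-0.8, 1.1, 4.7]
grip_width: 0.008
```

```bash
python3 -c "
from h import *
st()"
```

```text
t 5.2 p [0.5422 0.1915 0.325 ] yaw 105.69 zax [ 0.  0. -1.] q [ 0.22  0.68 -1.02  1.74  0.64  1.1   0.83] F [-0.8  1.1  4.7] T [0.153 0.146 0.303] w 0.008
```

apply_moves --series '[{"offset": [0, 0, 0], "roll": 1, "claw": 0}, {"offset": [0, 0, 0], "roll": 1, "claw": 0}, {"offset": [0, 0, 0], "roll": 1, "claw": 0}, {"offset": [0, 0, 0], "roll": 1, "claw": 0}, {"offset": [0, 0, 0], "roll": 0, "claw": 0}, {"offset": [0, 0, 0], "roll": 0, "claw": 0}, {"offset": [0, 0, 0], "roll": 0, "claw": 0}, {"offset": [0, 0, 0], "roll": 0, "claw": 0}, {"offset": [0, 0, 0], "roll": 0, "claw": 0}, {"offset": [0, 0, 0], "roll": 0, "claw": 0}]'

```text
clock: 6.45
position: [0.5422, 0.1915, 0.325]
eef_rot: [0.631, 0.776, 0.0, 0.0]
wrist_force: [-0.4, 1.0, 5.9]
grip_width: 0.0082
```

```bash
python3 -c "
from h import *
st()"
```

```text
t 6.45 p [0.5422 0.1915 0.325 ] yaw 101.72 zax [ 0.     0.001 -1.   ] q [ 0.21  0.67 -1.    1.74  0.63  1.09  0.78] F [-0.4  1.   5.9] T [0.216 0.155 0.443] w 0.0082
```

L came firm: 0.44 N m at the wrist, where a loose cap would give only 0.06. I'll release and move to the middle jar.

apply_moves --series '[{"offset": [0, 0, 0], "roll": 0, "claw": 0.3}, {"offset": [0, 0, 0], "roll": 0, "claw": 0.6}, {"offset": [0, 0, 0], "roll": 0, "claw": 0.6}, {"offset": [0, 0, -10], "roll": 0, "claw": 0.6}, {"offset": [0, 0, -15], "roll": 0, "claw": 0.6}, {"offset": [0, 0, -15], "roll": 0, "claw": 0.6}, {"offset": [0, 0, 0], "roll": -7, "claw": 0.6}, {"offset": [0, 0, 0], "roll": -7, "claw": 0.6}, {"offset": [0, 0, 0], "roll": -7, "claw": 0.6}, {"offset": [0, 0, 0], "roll": 0, "claw": 0.6}]'

```text
clock: 7.7
position: [0.5423, 0.1912, 0.3654]
eef_rot: [0.48, 0.877, 0.0, 0.0]
wrist_force: [1.2, 0.0, -0.1]
grip_width: 0.0513
```

```bash
python3 -c "
from h import *
plan([.5735,.0468,.365],123,5)"
```

```text
t 7.7 p [0.5423 0.1912 0.3654] yaw 122.62 zax [ 0.     0.001 -1.   ] q [ 0.27  0.67 -1.13  1.69  0.64  1.21  1.12] F [ 1.2  0.  -0.1] T [-0.015 -0.012  0.009] w 0.0513
0 [-27.7 -10.3   0.1] -0.08
1 [-27.7 -10.4   0.1] -0.08
2 [-27.7 -10.4   0.1] -0.08
3 [-27.6 -10.4   0.1] -0.08
4 [-27.6 -10.5   0.1] -0.08
```

apply_moves --series '[{"offset": [-28, -10, 0], "roll": 0, "claw": 0.6}, {"offset": [-28, -10, 0], "roll": 0, "claw": 0.6}, {"offset": [-28, -10, 0], "roll": 0, "claw": 0.6}, {"offset": [-28, -11, 0], "roll": 0, "claw": 0.6}, {"offset": [-26, -11, 0], "roll": 0, "claw": 0.6}, {"offset": [0, 0, 0], "roll": 0, "claw": 0.6}, {"offset": [0, 0, 10], "roll": 0, "claw": 0.6}, {"offset": [0, 0, 10], "roll": 0, "claw": 0.6}, {"offset": [0, 0, 10], "roll": 0, "claw": 0.6}, {"offset": [0, 0, 8], "roll": 0, "claw": 0.6}]'

```text
clock: 8.95
position: [0.5728, 0.0475, 0.3258]
eef_rot: [0.479, 0.878, -0.0, -0.0]
wrist_force: [0.4, -0.1, -0.4]
grip_width: 0.0512
```

apply_moves --series '[{"offset": [0, 0, 0], "roll": 0, "claw": 0.5}, {"offset": [0, 0, 0], "roll": 0, "claw": 0.4}, {"offset": [0, 0, 0], "roll": 0, "claw": 0.3}, {"offset": [0, 0, 0], "roll": 0, "claw": 0.2}, {"offset": [0, 0, 0], "roll": 0, "claw": 0}, {"offset": [0, 0, 0], "roll": 0, "claw": 0}, {"offset": [0, 0, 0], "roll": 0, "claw": 0}, {"offset": [0, 0, 0], "roll": 0, "claw": 0}, {"offset": [0, 0, 0], "roll": 0, "claw": 0}, {"offset": [0, 0, 0], "roll": 0, "claw": 0}]'

```text
clock: 10.2
position: [0.5735, 0.0462, 0.3272]
eef_rot: [0.48, 0.877, -0.0, 0.001]
wrist_force: [1.7, -5.2, 5.5]
grip_width: 0.0082
```

```bash
python3 -c "
from h import *
st()"
```

```text
t 10.2 p [0.5735 0.0462 0.3272] yaw 122.61 zax [ 0.002 -0.001 -1.   ] q [ 0.52  0.72 -1.13  1.74  0.71  1.15  1.32] F [ 1.7 -5.2  5.5] T [-1.239 -0.498 -0.017] w 0.0082
```

apply_moves --series '[{"offset": [0, 0, 0], "roll": 2, "claw": 0}, {"offset": [0, 0, 0], "roll": 2, "claw": 0}, {"offset": [0, 0, 0], "roll": 2, "claw": 0}, {"offset": [0, 0, 0], "roll": 2, "claw": 0}, {"offset": [0, 0, 0], "roll": 0, "claw": 0}, {"offset": [0, 0, 0], "roll": 0, "claw": 0}, {"offset": [0, 0, 0], "roll": 0, "claw": 0}, {"offset": [0, 0, 0], "roll": 0, "claw": 0}, {"offset": [0, 0, 0], "roll": 0, "claw": 0}, {"offset": [0, 0, 0], "roll": 0, "claw": 0}]'

```text
clock: 11.45
position: [0.5734, 0.0463, 0.3271]
eef_rot: [0.54, 0.842, -0.0, 0.001]
wrist_force: [2.8, -4.4, 6.4]
grip_width: 0.0081
```

```bash
python3 -c "
from h import *
st()"
```

```text
t 11.45 p [0.5734 0.0463 0.3271] yaw 114.62 zax [ 0.001 -0.001 -1.   ] q [ 0.51  0.7  -1.09  1.74  0.69  1.13  1.2 ] F [ 2.8 -4.4  6.4] T [-1.101 -0.435  0.01 ] w 0.0081
```

Loose so far. I'll keep turning in stages.

apply_moves --series '[{"offset": [0, 0, 0], "roll": 2, "claw": 0}, {"offset": [0, 0, 0], "roll": 2, "claw": 0}, {"offset": [0, 0, 0], "roll": 2, "claw": 0}, {"offset": [0, 0, 0], "roll": 2, "claw": 0}, {"offset": [0, 0, 0], "roll": 2, "claw": 0}, {"offset": [0, 0, 0], "roll": 2, "claw": 0}, {"offset": [0, 0, 0], "roll": 2, "claw": 0}, {"offset": [0, 0, 0], "roll": 0, "claw": 0}, {"offset": [0, 0, 0], "roll": 0, "claw": 0}, {"offset": [0, 0, 0], "roll": 0, "claw": 0}]'

```text
clock: 12.7
position: [0.5733, 0.0466, 0.3272]
eef_rot: [0.638, 0.77, 0.0, 0.001]
wrist_force: [2.1, -4.6, 6.4]
grip_width: 0.0081
```

```bash
python3 -c "
from h import *
st()"
```

```text
t 12.7 p [0.5733 0.0466 0.3272] yaw 100.68 zax [ 0.001 -0.001 -1.   ] q [ 0.48  0.68 -1.03  1.74  0.64  1.1   1.  ] F [ 2.1 -4.6  6.4] T [-1.082 -0.518  0.044] w 0.0081
```

apply_moves --series '[{"offset": [0, 0, 0], "roll": 2, "claw": 0}, {"offset": [0, 0, 0], "roll": 2, "claw": 0}, {"offset": [0, 0, 0], "roll": 2, "claw": 0}, {"offset": [0, 0, 0], "roll": 2, "claw": 0}, {"offset": [0, 0, 0], "roll": 2, "claw": 0}, {"offset": [0, 0, 0], "roll": 2, "claw": 0}, {"offset": [0, 0, 0], "roll": 2, "claw": 0}, {"offset": [0, 0, 0], "roll": 0, "claw": 0}, {"offset": [0, 0, 0], "roll": 0, "claw": 0}, {"offset": [0, 0, 0], "roll": 0, "claw": 0}]'

```text
clock: 13.95
position: [0.5733, 0.0468, 0.3271]
eef_rot: [0.727, 0.687, 0.0, 0.001]
wrist_force: [1.9, -3.2, 5.1]
grip_width: 0.0084
```

```bash
python3 -c "
from h import *
st()"
```

```text
t 13.95 p [0.5733 0.0468 0.3271] yaw 86.74 zax [ 0.002 -0.    -1.   ] q [ 0.45  0.65 -0.96  1.74  0.6   1.07  0.8 ] F [ 1.9 -3.2  5.1] T [-1.015 -0.552  0.362] w 0.0084
```

apply_moves --series '[{"offset": [0, 0, 0], "roll": 1.5, "claw": 0}, {"offset": [0, 0, 0], "roll": 1.5, "claw": 0}, {"offset": [0, 0, 0], "roll": 1, "claw": 0}, {"offset": [0, 0, 0], "roll": 0, "claw": 0}, {"offset": [0, 0, 0], "roll": 0, "claw": 0}, {"offset": [0, 0, 0], "roll": 0, "claw": 0}, {"offset": [0, 0, 0], "roll": 0, "claw": 0}, {"offset": [0, 0, 0], "roll": 0, "claw": 0}, {"offset": [0, 0, 0], "roll": 0, "claw": 0}, {"offset": [0, 0, 0], "roll": 0, "claw": 0}]'

```text
clock: 15.2
position: [0.5733, 0.047, 0.3271]
eef_rot: [0.75, 0.661, 0.0, 0.001]
wrist_force: [2.2, -4.9, 5.3]
grip_width: 0.008
```

```bash
python3 -c "
from h import *
st()"
```

```text
t 15.2 p [0.5733 0.047  0.3271] yaw 82.78 zax [ 0.002 -0.    -1.   ] q [ 0.44  0.64 -0.94  1.74  0.59  1.07  0.74] F [ 2.2 -4.9  5.3] T [-0.949 -0.533  0.648] w 0.008
```

Middle: it was loose, and is now firm at 0.65 N m with a slope of 4 N m/rad, matching the seat spring. Next, the right jar.

apply_moves --series '[{"offset": [0, 0, 0], "roll": 0, "claw": 0.3}, {"offset": [0, 0, 0], "roll": 0, "claw": 0.6}, {"offset": [0, 0, 0], "roll": 0, "claw": 0.6}, {"offset": [0, 0, -13], "roll": 0, "claw": 0.6}, {"offset": [0, 0, -15], "roll": 0, "claw": 0.6}, {"offset": [0, 0, -10], "roll": -10, "claw": 0.6}, {"offset": [0, 0, 0], "roll": -10, "claw": 0.6}, {"offset": [0, 0, 0], "roll": -10, "claw": 0.6}, {"offset": [0, 0, 0], "roll": -10, "claw": 0.6}, {"offset": [0, 0, 0], "roll": -10, "claw": 0.6}]'

```text
clock: 16.45
position: [0.573, 0.047, 0.366]
eef_rot: [0.399, 0.917, 0.0, 0.001]
wrist_force: [0.1, 1.0, -0.5]
grip_width: 0.0515
```

```bash
python3 -c "
from h import *
plan([.604,-.1015,.365],133.5,5)"
```

```text
t 16.45 p [0.573 0.047 0.366] yaw 132.98 zax [ 0.001 -0.    -1.   ] q [ 0.56  0.7  -1.21  1.69  0.69  1.25  1.51] F [ 0.1  1.  -0.5] T [0.013 0.004 0.052] w 0.0515
0 [-26.  -15.7   0.2] -0.1
1 [-25.9 -15.8   0.2] -0.1
2 [-25.9 -15.8   0.2] -0.1
3 [-25.9 -15.9   0.2] -0.1
4 [-25.8 -15.9   0.2] -0.1
```

apply_moves --series '[{"offset": [-26, -16, 0], "roll": 0, "claw": 0.6}, {"offset": [-26, -16, 0], "roll": 0, "claw": 0.6}, {"offset": [-26, -16, 0], "roll": 0, "claw": 0.6}, {"offset": [-26, -16, 0], "roll": 0, "claw": 0.6}, {"offset": [-26, -16, 0], "roll": 0, "claw": 0.6}, {"offset": [0, 0, 0], "roll": 0, "claw": 0.6}, {"offset": [0, 0, 10], "roll": 0, "claw": 0.6}, {"offset": [0, 0, 10], "roll": 0, "claw": 0.6}, {"offset": [0, 0, 10], "roll": 0, "claw": 0.6}, {"offset": [0, 0, 9], "roll": 0, "claw": 0.6}]'

```text
clock: 17.7
position: [0.6021, -0.1023, 0.3248]
eef_rot: [0.401, 0.916, -0.0, -0.0]
wrist_force: [0.7, 0.4, 0.2]
grip_width: 0.0509
```

apply_moves --series '[{"offset": [0, 0, 0], "roll": 0, "claw": 0.5}, {"offset": [0, 0, 0], "roll": 0, "claw": 0.4}, {"offset": [0, 0, 0], "roll": 0, "claw": 0.3}, {"offset": [0, 0, 0], "roll": 0, "claw": 0.2}, {"offset": [0, 0, 0], "roll": 0, "claw": 0}, {"offset": [0, 0, 0], "roll": 0, "claw": 0}, {"offset": [0, 0, 0], "roll": 0, "claw": 0}, {"offset": [0, 0, 0], "roll": 0, "claw": 0}, {"offset": [0, 0, 0], "roll": 0, "claw": 0}, {"offset": [0, 0, 0], "roll": 0, "claw": 0}]'

```text
clock: 18.95
position: [0.6026, -0.1031, 0.3261]
eef_rot: [0.402, 0.916, -0.0, 0.001]
wrist_force: [2.9, -4.5, 4.9]
grip_width: 0.0083
```

```bash
python3 -c "
from h import *
st()"
```

```text
t 18.95 p [ 0.6026 -0.1031  0.3261] yaw 132.64 zax [ 0.001 -0.001 -1.   ] q [ 0.76  0.8  -1.18  1.64  0.78  1.24  1.73] F [ 2.9 -4.5  4.9] T [-1.088 -0.654  0.009] w 0.0083
```

apply_moves --series '[{"offset": [0, 0, 0], "roll": 2, "claw": 0}, {"offset": [0, 0, 0], "roll": 2, "claw": 0}, {"offset": [0, 0, 0], "roll": 2, "claw": 0}, {"offset": [0, 0, 0], "roll": 2, "claw": 0}, {"offset": [0, 0, 0], "roll": 0, "claw": 0}, {"offset": [0, 0, 0], "roll": 0, "claw": 0}, {"offset": [0, 0, 0], "roll": 0, "claw": 0}, {"offset": [0, 0, 0], "roll": 0, "claw": 0}, {"offset": [0, 0, 0], "roll": 0, "claw": 0}, {"offset": [0, 0, 0], "roll": 0, "claw": 0}]'

```text
clock: 20.2
position: [0.6024, -0.1028, 0.3261]
eef_rot: [0.464, 0.886, 0.0, 0.0]
wrist_force: [1.3, -3.1, 6.2]
grip_width: 0.0082
```

```bash
python3 -c "
from h import *
st()"
```

```text
t 20.2 p [ 0.6024 -0.1028  0.3261] yaw 124.67 zax [ 0.001 -0.    -1.   ] q [ 0.75  0.78 -1.15  1.64  0.75  1.22  1.61] F [ 1.3 -3.1  6.2] T [-0.891 -0.427  0.093] w 0.0082
```

apply_moves --series '[{"offset": [0, 0, 0], "roll": 2, "claw": 0}, {"offset": [0, 0, 0], "roll": 2, "claw": 0}, {"offset": [0, 0, 0], "roll": 2, "claw": 0}, {"offset": [0, 0, 0], "roll": 2, "claw": 0}, {"offset": [0, 0, 0], "roll": 0, "claw": 0}, {"offset": [0, 0, 0], "roll": 0, "claw": 0}, {"offset": [0, 0, 0], "roll": 0, "claw": 0}, {"offset": [0, 0, 0], "roll": 0, "claw": 0}, {"offset": [0, 0, 0], "roll": 0, "claw": 0}, {"offset": [0, 0, 0], "roll": 0, "claw": 0}]'

```text
clock: 21.45
position: [0.6023, -0.1025, 0.3261]
eef_rot: [0.524, 0.851, 0.0, 0.0]
wrist_force: [1.4, -3.0, 6.4]
grip_width: 0.0082
```

```bash
python3 -c "
from h import *
st()"
```

```text
t 21.45 p [ 0.6023 -0.1025  0.3261] yaw 116.74 zax [ 0.001 -0.    -1.   ] q [ 0.74  0.77 -1.11  1.64  0.73  1.2   1.49] F [ 1.4 -3.   6.4] T [-0.683 -0.343  0.562] w 0.0082
```

Right: it came firm at 0.56 N m. I'll release, lift clear and go to the tray front.

apply_moves --series '[{"offset": [0, 0, 0], "roll": 0, "claw": 0.3}, {"offset": [0, 0, 0], "roll": 0, "claw": 0.6}, {"offset": [0, 0, 0], "roll": 0, "claw": 0.6}, {"offset": [0, 0, -13], "roll": 0, "claw": 0.6}, {"offset": [0, 0, -25], "roll": 0, "claw": 0.6}, {"offset": [0, 0, -25], "roll": 0, "claw": 0.4}, {"offset": [0, 0, 0], "roll": 7.5, "claw": 0.2}, {"offset": [0, 0, 0], "roll": 7.5, "claw": 0}, {"offset": [0, 0, 0], "roll": 0, "claw": 0}, {"offset": [0, 0, 0], "roll": 0, "claw": 0}]'

```text
clock: 22.7
position: [0.6022, -0.1027, 0.3891]
eef_rot: [0.63, 0.776, 0.0, 0.0]
wrist_force: [0.1, 0.6, -0.5]
grip_width: 0.0002
```

```bash
python3 -c "
from h import *
print(ray('top',(245,334),.07))
plan([.4295,.017,.39],101.8,5)"
```

```text
[0.3494047 0.1902494 0.07     ]
t 22.7 p [ 0.6022 -0.1027  0.3891] yaw 101.84 zax [ 0.  0. -1.] q [ 0.73  0.68 -1.09  1.56  0.62  1.28  1.33] F [ 0.1  0.6 -0.5] T [-0.022  0.029 -0.013] w 0.0002
0 [ 30.5 -28.9  -0.2] 0.01
1 [ 30.5 -28.9  -0.2] 0.01
2 [ 30.5 -28.9  -0.2] 0.01
3 [ 30.5 -28.9  -0.2] 0.01
4 [ 30.5 -28.9  -0.2] 0.01
```

apply_moves --series '[{"offset": [30, -29, 0], "roll": 0, "claw": 0}, {"offset": [30, -29, 0], "roll": 0, "claw": 0}, {"offset": [31, -29, 0], "roll": 0, "claw": 0}, {"offset": [31, -29, 0], "roll": 0, "claw": 0}, {"offset": [31, -29, 0], "roll": 0, "claw": 0}, {"offset": [0, 0, 0], "roll": 0, "claw": 0}, {"offset": [0, 0, 20], "roll": 0, "claw": 0}, {"offset": [0, 0, 20], "roll": 0, "claw": 0}, {"offset": [0, 0, 20], "roll": 0, "claw": 0}, {"offset": [0, 0, 0], "roll": 0, "claw": 0}]'

```text
clock: 23.95
position: [0.4296, 0.0172, 0.3278]
eef_rot: [0.631, 0.776, -0.001, -0.001]
wrist_force: [-0.2, -0.2, -1.1]
grip_width: -0.0
```

```bash
python3 - <<'E'
from h import *
plan([.4295,.017,.218],101.8,6)
cv2.imwrite("pics/f1.png",cv2.convertScaleAbs(arm.get_image("side")["pixels"][:,:,::-1],alpha=1.3))
E
```

```text
t 23.95 p [0.4296 0.0172 0.3278] yaw 101.75 zax [-0.002  0.    -1.   ] q [ 0.7   0.49 -1.15  2.09  0.57  0.92  1.  ] F [-0.2 -0.2 -1.1] T [-0.049  0.02   0.043] w -0.0
0 [-0.  -0.  18.3] -0.01
1 [-0.  -0.  18.3] -0.01
2 [-0.  -0.  18.3] -0.01
3 [-0.  -0.  18.3] -0.01
4 [-0.  -0.  18.3] -0.01
5 [-0.  -0.  18.3] -0.01
```

View pics/f1.png

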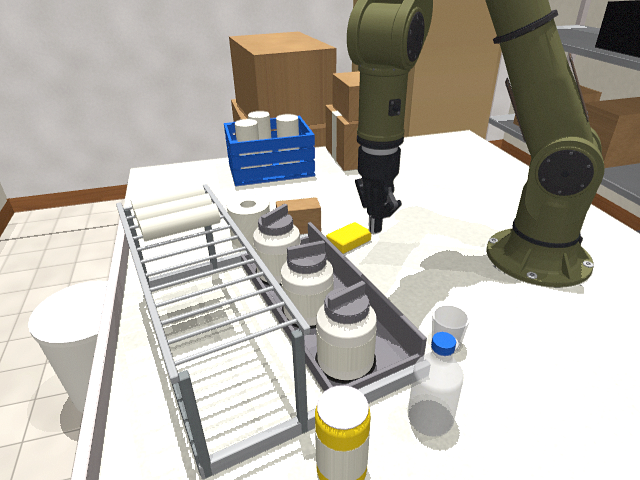

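The gripper (tips near 376,230) is outside the panel's middle with clear space below. The middle bar has clearly turned, the right bar slightly, and the other objects are in place.

apply_moves --series '[{"offset": [0, 0, 18], "roll": 0, "claw": 0}, {"offset": [0, 0, 18], "roll": 0, "claw": 0}, {"offset": [0, 0, 18], "roll": 0, "claw": 0}, {"offset": [0, 0, 18], "roll": 0, "claw": 0}, {"offset": [0, 0, 18], "roll": 0, "claw": 0}, {"offset": [0, 0, 18], "roll": 0, "claw": 0}, {"offset": [0, 0, 0], "roll": 0, "claw": 0}, {"offset": [0, 5, 0], "roll": 0, "claw": 0}, {"offset": [0, 5, 0], "roll": 0, "claw": 0}, {"offset": [0, 0, 0], "roll": 0, "claw": 0}]'

```text
clock: 25.25
position: [0.4398, 0.0198, 0.2212]
eef_rot: [0.632, 0.775, 0.001, 0.0]
wrist_force: [0.1, 0.1, 0.2]
grip_width: -0.0
```

```bash
python3 -c "
from h import *
st()"
```

```text
t 25.25 p [0.4398 0.0198 0.2212] yaw 101.65 zax [ 0.001  0.    -1.   ] q [ 0.51  0.65 -0.93  2.19  0.84  0.71  0.77] F [0.1 0.1 0.2] T [-0.024 -0.022  0.049] w -0.0
```

apply_moves --series '[{"offset": [0, 5, 0], "roll": 0, "claw": 0}, {"offset": [0, 5, 0], "roll": 0, "claw": 0}, {"offset": [0, 5, 0], "roll": 0, "claw": 0}, {"offset": [0, 5, 0], "roll": 0, "claw": 0}, {"offset": [0, 5, 0], "roll": 0, "claw": 0}, {"offset": [0, 6, 0], "roll": 0, "claw": 0}, {"offset": [0, 6, 0], "roll": 0, "claw": 0}, {"offset": [0, 6, 0], "roll": 0, "claw": 0}, {"offset": [0, 6, 0], "roll": 0, "claw": 0}, {"offset": [0, 6, 0], "roll": 0, "claw": 0}]'

```text
clock: 26.5
position: [0.4903, 0.0305, 0.2201]
eef_rot: [0.631, 0.776, -0.003, -0.002]
wrist_force: [-13.4, -1.6, 9.3]
grip_width: -0.0002
```

```bash
python3 -c "
from h import *
st()"
```

```text
t 26.5 p [0.4903 0.0305 0.2201] yaw 101.72 zax [-0.007 -0.003 -1.   ] q [ 0.48  0.71 -0.93  2.06  0.81  0.8   0.82] F [-13.4  -1.6   9.3] T [-0.216  2.494  0.028] w -0.0002
```

apply_moves --series '[{"offset": [0, 8, 0], "roll": 0, "claw": 0}, {"offset": [0, 8, 0], "roll": 0, "claw": 0}, {"offset": [0, 8, 0], "roll": 0, "claw": 0}, {"offset": [0, 8, 0], "roll": 0, "claw": 0}, {"offset": [0, 8, 0], "roll": 0, "claw": 0}, {"offset": [0, 8, 0], "roll": 0, "claw": 0}, {"offset": [0, 8, 0], "roll": 0, "claw": 0}, {"offset": [0, 8, 0], "roll": 0, "claw": 0}, {"offset": [0, 8, 0], "roll": 0, "claw": 0}, {"offset": [0, 8, 0], "roll": 0, "claw": 0}]'

```text
clock: 27.75
position: [0.5688, 0.0471, 0.2201]
eef_rot: [0.631, 0.776, -0.003, -0.002]
wrist_force: [-13.0, -1.8, 8.9]
grip_width: 0.0001
```

apply_moves --series '[{"offset": [0, 3, 0], "roll": 0, "claw": 0}, {"offset": [0, 2, 0], "roll": 0, "claw": 0}, {"offset": [0, 2, 0], "roll": 0, "claw": 0}, {"offset": [0, 2, 0], "roll": 0, "claw": 0}, {"offset": [0, 0, 0], "roll": 0, "claw": 0}, {"offset": [0, 0, 0], "roll": 0, "claw": 0}, {"offset": [0, 0, 0], "roll": 0, "claw": 0}, {"offset": [0, 0, 0], "roll": 0, "claw": 0}, {"offset": [0, 0, 0], "roll": 0, "claw": 0}, {"offset": [0, 0, 0], "roll": 0, "claw": 0}]'

```text
clock: 29.0
position: [0.5779, 0.049, 0.2201]
eef_rot: [0.631, 0.776, -0.003, -0.002]
wrist_force: [-11.5, -0.8, 6.4]
grip_width: 0.0001
```

```bash
python3 -c "
from h import *
st()"
```

```text
t 29.0 p [0.5779 0.049  0.2201] yaw 101.74 zax [-0.006 -0.002 -1.   ] q [ 0.41  0.8  -0.92  1.83  0.79  0.93  0.9 ] F [-11.5  -0.8   6.4] T [-0.181  2.055  0.014] w 0.0001
```

apply_moves --series '[{"offset": [0, 1, 0], "roll": 0, "claw": 0}, {"offset": [0, 1, 0], "roll": 0, "claw": 0}, {"offset": [0, 1, 0], "roll": 0, "claw": 0}, {"offset": [0, 1, 0], "roll": 0, "claw": 0}, {"offset": [0, 1, 0], "roll": 0, "claw": 0}, {"offset": [0, 1, 0], "roll": 0, "claw": 0}, {"offset": [0, 0, 0], "roll": 0, "claw": 0}, {"offset": [0, 0, 0], "roll": 0, "claw": 0}, {"offset": [0, 0, 0], "roll": 0, "claw": 0}, {"offset": [0, 0, 0], "roll": 0, "claw": 0}]'

```text
clock: 30.25
position: [0.5836, 0.0502, 0.2201]
eef_rot: [0.631, 0.776, -0.003, -0.002]
wrist_force: [-11.5, -1.2, 7.1]
grip_width: -0.0002
```

apply_moves --series '[{"offset": [0, 1, 0], "roll": 0, "claw": 0}, {"offset": [0, 1, 0], "roll": 0, "claw": 0}, {"offset": [0, 1, 0], "roll": 0, "claw": 0}, {"offset": [0, 0, 0], "roll": 0, "claw": 0}, {"offset": [0, 0, 0], "roll": 0, "claw": 0}, {"offset": [0, 0, 0], "roll": 0, "claw": 0}, {"offset": [0, 0, 0], "roll": 0, "claw": 0}, {"offset": [0, 0, 0], "roll": 0, "claw": 0}, {"offset": [0, 0, 0], "roll": 0, "claw": 0}, {"offset": [0, 0, 0], "roll": 0, "claw": 0}]'

```text
clock: 31.5
position: [0.5866, 0.0508, 0.2201]
eef_rot: [0.631, 0.776, -0.003, -0.002]
wrist_force: [-12.2, -1.2, 6.6]
grip_width: -0.0
```

apply_moves --series '[{"offset": [0, 1, 0], "roll": 0, "claw": 0}, {"offset": [0, 1, 0], "roll": 0, "claw": 0}, {"offset": [0, 1, 0], "roll": 0, "claw": 0}, {"offset": [0, 0, 0], "roll": 0, "claw": 0}, {"offset": [0, 0, 0], "roll": 0, "claw": 0}, {"offset": [0, 0, 0], "roll": 0, "claw": 0}, {"offset": [0, 0, 0], "roll": 0, "claw": 0}, {"offset": [0, 0, 0], "roll": 0, "claw": 0}, {"offset": [0, 0, 0], "roll": 0, "claw": 0}, {"offset": [0, 0, 0], "roll": 0, "claw": 0}]'

```text
clock: 32.75
position: [0.5884, 0.0513, 0.2201]
eef_rot: [0.631, 0.776, -0.004, -0.003]
wrist_force: [-17.0, -2.1, 11.3]
grip_width: -0.0004
```

apply_moves --series '[{"offset": [0, 1, 0], "roll": 0, "claw": 0}, {"offset": [0, 1, 0], "roll": 0, "claw": 0}, {"offset": [0, 1, 0], "roll": 0, "claw": 0}, {"offset": [0, 0, 0], "roll": 0, "claw": 0}, {"offset": [0, 0, 0], "roll": 0, "claw": 0}, {"offset": [0, 0, 0], "roll": 0, "claw": 0}, {"offset": [0, 0, 0], "roll": 0, "claw": 0}, {"offset": [0, 0, 0], "roll": 0, "claw": 0}, {"offset": [0, 0, 0], "roll": 0, "claw": 0}, {"offset": [0, 0, 0], "roll": 0, "claw": 0}]'

```text
clock: 34.0
position: [0.5893, 0.0517, 0.2201]
eef_rot: [0.631, 0.776, -0.007, -0.004]
wrist_force: [-26.2, -4.7, 20.1]
grip_width: -0.0002
```

The force is climbing to 26 N with almost no motion, so the tray is at its stop. I'll back off, lift and look.

apply_moves --series '[{"offset": [0, -5, 0], "roll": 0, "claw": 0}, {"offset": [0, -15, 0], "roll": 0, "claw": 0}, {"offset": [0, -20, 0], "roll": 0, "claw": 0}, {"offset": [0, -20, -10], "roll": 0, "claw": 0}, {"offset": [0, -20, -30], "roll": 0, "claw": 0}, {"offset": [0, -20, -40], "roll": 0, "claw": 0}, {"offset": [0, -10, -40], "roll": 0, "claw": 0}, {"offset": [0, 0, -40], "roll": 0, "claw": 0}, {"offset": [0, 0, 0], "roll": 0, "claw": 0}, {"offset": [0, 0, 0], "roll": 0, "claw": 0}]'

```text
clock: 35.25
position: [0.487, 0.0293, 0.3803]
eef_rot: [0.632, 0.775, -0.0, -0.0]
wrist_force: [0.6, 0.1, -0.7]
grip_width: -0.0
```

```bash
python3 - <<'E'
from h import *
st()
a=arm.get_image("side")["pixels"][170:410,180:500,::-1]
cv2.imwrite("pics/e1.png",cv2.convertScaleAbs(cv2.resize(a,(800,600),interpolation=cv2.INTER_CUBIC),alpha=1.4))
E
```

```text
t 35.25 p [0.487  0.0293 0.3803] yaw 101.65 zax [-0. -0. -1.] q [ 0.65  0.51 -1.15  1.88  0.52  1.1   1.07] F [ 0.6  0.1 -0.7] T [-0.003 -0.035 -0.022] w -0.0
```

View pics/e1.png

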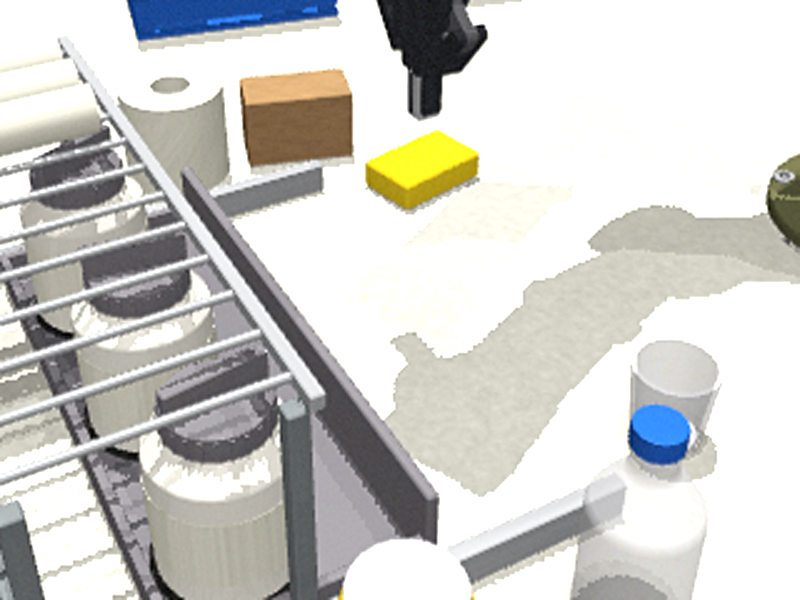

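The tray is home under the shelf, with the panel running from (185,170) to (435,500). The jars and caps are upright, the other objects have not moved, and the gripper is clear.

```bash
python3 -c "
from plant import arm
print(arm.job_done())"
```

```text
the job is handed in; nothing more can be done
None
```

I tried the three caps from left to right, pushed the tray home, and handed the job in after about 35 s of the 72 s allowed.

| Jar | What I found | Torque about the vertical when firm |
|---|---|---|
| Left | already tight, gave straight away | 0.44 N m |
| Middle | loose, came tight after roughly 30° | 0.65 N m |
| Right | slightly loose, came tight after roughly 8° | 0.56 N m |

All three are above the 0.24 N m that counts as firm.

- **Tray:** it slid in at about 12 N. The force then climbed to 26 N with almost no further movement, so I took that as the end stop. I did not measure its 140 mm travel separately.
- **Last picture:** the tray is under the shelf with the jars upright, and the bystanders in view are where they were. The arm is clear, with wrist force near zero.
- **What disagreed:** the left jar's torque rose only about half as fast as the seat spring predicts (0.14 N m over 4°), probably because the bar was not yet fully seated in the pads. The level reached was still well above firm. I did not re-test the caps once the tray was home.

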